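# Slide the pump carrier under the nut driver and start it

### The job

Slide the aluminium carrier along the white plate, without lifting it, until the one screw that still stands proud of the pump housing is centred right under the bit tip of the fixed nut driver, and let go of the carrier. Only then press the start button fully in, and let it come back. Do not push against the driver or its stand, and leave the screw bin, the spare housing and the cup where they are.

Things in the scene. Friction and masses are not known exactly. Their poses are not given: they have to be found in the camera images.
- carrier: Loose work, 0.5-0.9 kg: aluminium plate 160 (x) x 90 (y) x 10 mm with a black pump housing (90 x 70 mm, cover 96 x 76 mm, cover top at z = 56 mm) centred at x = +28 mm and an upright black grip at its -x end. Origin: centre of the plate's underside; z up, x from grip to housing (at the start roughly to the robot's left, towards the driver), y square to it.
- grip (a point): Point to hold on the carrier's upright black grip, at (-62, 0, 52) mm in the carrier's frame. The grip is a vertical bar 22 mm (carrier x) by 18 mm (carrier y), reaching from 10 to 76 mm; pinch it across its 18 mm. It is 31 mm clear of the housing's cover. Axes as the carrier.
- screw_top (a point): Centre of the top of the proud screw head, at (62, -24, 73) mm in the carrier's frame. Of the four hexagonal steel heads on the cover (16 mm across corners, 7 mm high) this one stands 10 mm proud on its shank, at the corner far from the grip, on the right when looking from the grip. It must come under the bit tip.
- stand: Fixed nut driver. Origin on the plate exactly below the bit tip; z up, x from the lamp bar to the column (roughly robot's left). From above: barrel and hose up to 500 mm, grey arm 44 mm wide at z 222-270 from x = -135 to +190 mm, nose (48 mm diameter, from z 170), chuck (32 mm, from 134), bit (18 mm, from 84). Column 44 mm diameter at x = 170 mm, foot 100 x 130 x 20 mm centred at x = 175 mm.
- bit_tip (a point): Centre of the driver bit's lower end face (18 mm diameter), 84 mm above the plate, 11 mm higher than the proud screw's top. Fixed.
- start (a joint): Travel of the start button in m: 0 out, 0.008 fully pressed, about 5 N; it springs back.
- start_top (a point): Centre of the top of the black start button (40 mm diameter, on a small grey housing on the white plate), which is pressed straight down. It stands to the left or to the right of the work.
- screw_bin: Bystander: open green bin of screws, 110 x 85 x 45 mm, on the plate, on the other side of the work from the start button. Origin: centre of its underside.
- spare: Bystander: a spare black pump housing, 96 x 76 x 53 mm, with four seated screws and no carrier. Origin: centre of its underside.
- cup: Bystander: empty grey cup, 72 mm diameter, 90 mm high. Origin: centre of its underside.
- plate: The white perforated plate, fixed, 520 (x) x 920 (y) x 6 mm; its smooth top at z = 6 mm carries everything. Origin: centre of its underside.
- lamp (a point): Middle of the underside of the stand's lamp bar, at (-120, 0, 200) mm in the stand's frame; the bar is 36 (x) x 240 (y) x 22 mm high. With the screw under the tip and carrier x along stand x, the grip lies right under this bar, so hold the grip with the gripper tilted some 30 to 45 degrees, fingers pointing along carrier +x and down, its body leaning to -x. Axes as the stand.
Things that resemble listed ones, but are neither listed nor needed, are in the scene too. What is shaped like the carrier but green is not meant.

How it is judged:
On the way, in this order (a step that is already met when the one before it is completed fails the run):
1. the proud screw is under the bit tip, the carrier is let go and lies still (horizontal distance between screw_top and bit_tip below 0.006 m and contact force between the fingers and carrier below 0.3 N and linear speed of carrier below 0.01 m/s and angle between carrier's own z axis and vertical below 0.05 rad), for 0.3 s.
2. the start button is pressed in while the screw is under the tip (value of joint start above 0.006 m and horizontal distance between screw_top and bit_tip below 0.006 m), for 0.02 s.
At the end, for the whole second after the job is handed in: The proud screw's centre is within 6 mm (horizontally) of the bit tip's axis, the carrier lies flat (within 3 degrees) and still on the plate, and the start button, pressed after that, is back out (under 2 mm) (horizontal distance between screw_top and bit_tip below 0.006 m and angle between carrier's own z axis and vertical below 0.05 rad and linear speed of carrier below 0.01 m/s and value of joint start below 0.002 m); the robot touches nothing.
It fails at once if the start button is pressed while the screw is not under the bit tip (more than 10 mm off) (value of joint start above 0.003 m and horizontal distance between screw_top and bit_tip above 0.01 m).
It fails at once if the carrier is lifted more than 15 mm off the plate or tipped by more than 14 degrees (z of carrier in the frame of plate above 0.021 m or angle between carrier's own z axis and vertical above 0.25 rad).
It fails at once if the driver or its stand is pushed with more than 15 N (contact force between anything else and stand above 15 N).
It fails at once if the screw bin, the spare housing or the cup is moved more than 25 mm (distance of any of screw_bin, spare, cup from where it was at the start of the episode above 0.025 m).
It also fails if it takes over 48 s, if anything falls off the work surface, if the arm or the gripper's body presses on something with over 40 N, if the wrist force passes 120 N, or if a joint passes its speed limit or range.

### The arm

A 6-joint arm with a two-finger parallel gripper is mounted at the origin on the work surface. World frame = base frame: x ahead of the robot, y to its left, z up, the work surface at z = 0. Lengths are in m, angles in rad, forces in N, time in s.
With the tool pointing down it reaches from about 0.25 to 0.775 m from the base axis. Payload 4 kg.
Tool frame: the origin (TCP) lies midway between the tips of the shut fingers; the grasp point (between the pads) lies 19 mm behind it; z points along the fingers, y is the direction in which the jaws open and shut (so a half turn about z gives the same grasp; the last joint's range is limited). The gripper opens to 94 mm and grips with 3 to 60 N. Pads are 16 mm wide; open, the fingers measure 119 mm over their backs; the gripper's body (75 mm by 177 mm) begins 78 mm behind the grasp point.
Start: joints at [1.216, 0.087, 1.371, -0, 1.684, -0.103], TCP at [0.137, 0.533, 0.206] pointing down, gripper open.
Joint ranges: [-3.1, 3.1], [-0.76, 2.03], [0.27, 2.55], [-1.08, 4.22], [0.17, 2.65], [-2.57, 2.57]. Speed limits (rad/s): [2.79, 2.79, 3.14, 3.14, 3.14, 3.14].

### API

Orientations are given as [roll, pitch, yaw] about the fixed x, y, z axes, in that order (R = Rz(yaw) Ry(pitch) Rx(roll)).
In Python, from bench import robot, cams gives the robot as it stands.
- The arm moves only by the tool step_arm, never from a script. Its argument "plan" is a list that holds one entry, the list of rows, each a list of 5 numbers: the shift along the world's x, y, z in mm, then the turn about the world's z in rad, then the opening in per cent of the stroke, from 0 (shut) to 100 (fully open). In form: [[[tx, ty, tz, turn, fingers], ...]]. A call has 1 to 8 rows; each row is the pose to reach, as a shift and turn from the pose commanded when the call began; what a row does not reach only later rows make up. A row lasts 1/12 s, in which the tool goes at most 41.7 mm and 7.16 degrees, less where a joint would pass 70% of its speed; a pose out of reach is approached as far as the arm can. A call with a gripper value outside its range is refused whole. The fingers move at their own pace and stop on an object; the grip force is fixed at half the most. Time passes only in rows, so rows that repeat a pose let the fingers close. It gives the time, the measured TCP pose, the force and the opening at its end, in the units of the state.
- robot.get_obs(): the state, without advancing time (a new reading comes with each control period).
- cams.snapshot(name): name is "scene" or "top" or "wrist"; returns a dict with "frame" (420x560x3 uint8, red, green, blue), "camera_matrix" (3x3 intrinsics, pixels), "k1" (the pictures are not rectified: a ray, as slopes to the right and down, at radius r is drawn at 1 + k1 r^2 times it, then the intrinsics apply), "origin" and "attitude" of the camera in the world; the wrist camera has in their place "T_tool_cam" (4x4, takes a point from camera to tool coordinates, whose origin is the TCP and whose axes are the flange's). Camera axes: x right, y down, z forward; pixel columns grow to the right and rows downward; lengths in m; the calibration is good to about 2 mm. A picture is of the moment at which its call begins: read the wrist's pose just before it. There is no depth.
- robot.close_job(): hands the job in, once; it reports no verdict.
The state is a dict: "time": time; "joint_positions": joint angles; "qvel": joint speeds; "joint_torque": joint torques, N m; "tool_pos": TCP position; "ee_rot": TCP orientation; "wrist_force": force on the tool from outside, world axes, zero at the start; "wrist_torque": the same for the moment, N m; "width": finger opening in m.
Only numpy, scipy, OpenCV 4.12 (cv2) and the standard library are available. Lean on these libraries where they do the work, as an engineer would, in place of code of your own. Each camera call takes 0.05 s, during which the arm holds its last target. There are 200 camera calls.

## Working session

There is one attempt and no reset: what is moved stays moved. The work goes in short steps, Python scripts to look and compute and a tool call to move; the robot and the scene stay as the last step left them, time stands still between calls to the robot, and variables do not carry over. Pictures are saved under pics/ and viewed, about 8 in all and at most 12, crops included, and the job is handed in when it is done.

Besides the shell and the picture viewer there is one more tool, called after "Emit:" by a JSON object that holds its "api" and its "payload", one argument or row to a line. step_arm: Moves the arm, as the interface text tells. Its arguments: {"type":"object","properties":{"plan":{"type":"array"}},"required":["plan"]}

```bash
ls; mkdir -p pics; cat > h.py <<'E'
import numpy as np,cv2
from bench import robot,cams
def snap(n,f):
    s=cams.snapshot(n); cv2.imwrite('pics/'+f+'.png',s['frame'][:,:,::-1]); return s
E
python3 - <<'E'
from h import *
import pickle
o=robot.get_obs();print(o)
d={}
for n in('scene','top','wrist'):
    s=snap(n,n+'0');d[n]=s
    print(n,{k:np.round(v,4).tolist() if k!='frame' else 0 for k,v in s.items()})
d['obs']=o
pickle.dump(d,open('d0.pkl','wb'))
E
```

```text
pics
{'time': 0.0, 'joint_positions': array([ 1.21589582e+00,  8.79322853e-02,  1.37221448e+00,  7.92897068e-06,
        1.68359641e+00, -1.03117354e-01]), 'qvel': array([ 0.0003393 ,  0.00049622,  0.00107865, -0.0025117 ,  0.00101327,
       -0.00192906]), 'joint_torque': array([-4.33374598e-04, -3.40195620e+01, -3.02422428e+01,  7.16035324e-02,
        3.32036277e-02, -1.83031761e-04]), 'tool_pos': array([0.13684567, 0.5321494 , 0.20433677]), 'ee_rot': array([-3.13945436e+00, -2.29202111e-04,  2.88981014e+00]), 'wrist_force': array([ 0.44465873,  0.34105791, -0.20967048]), 'wrist_torque': array([-0.00065871, -0.00417223, -0.04880371]), 'width': 0.0944454006162506}
scene {'frame': 0, 'camera_matrix': [[435.4159, 0.0, 280.6574], [0.0, 435.4159, 208.9588], [0.0, 0.0, 1.0]], 'k1': 0.0041, 'origin': [1.2499, -0.4613, 0.7205], 'attitude': [-2.1239, -0.0135, 1.0149]}
top {'frame': 0, 'camera_matrix': [[502.9112, 0.0, 278.5932], [0.0, 502.9112, 201.4892], [0.0, 0.0, 1.0]], 'k1': -0.0663, 'origin': [0.322, -0.0126, 1.321], 'attitude': [-3.0131, 0.0183, -1.597]}
wrist {'frame': 0, 'camera_matrix': [[308.5091, 0.0, 280.2185], [0.0, 308.5091, 208.2974], [0.0, 0.0, 1.0]], 'k1': 0.0007, 'T_tool_cam': [[-0.0007, -0.9699, -0.2437, 0.07], [1.0, -0.0006, -0.0005, 0.0], [0.0003, -0.2437, 0.9699, -0.1792], [0.0, 0.0, 0.0, 1.0]]}
```

View pics/top0.png

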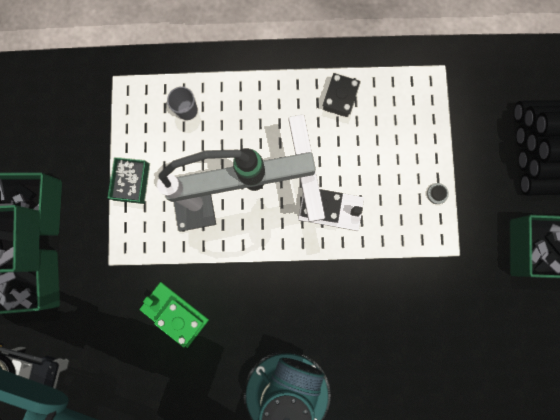

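View pics/scene0.png

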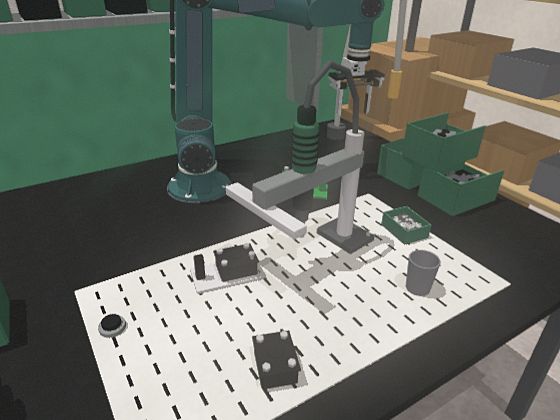

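View pics/wrist0.png

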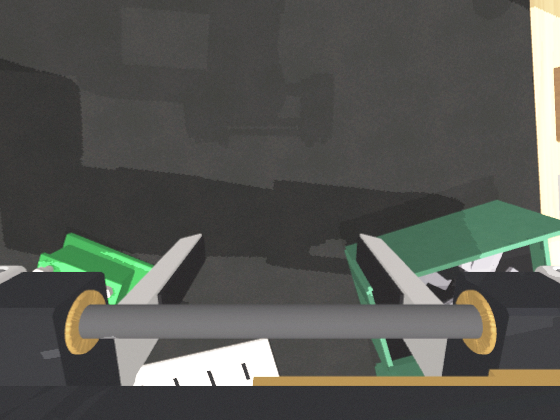

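```bash
cat >> h.py <<'E'
from scipy.spatial.transform import Rotation as Rn
def pose(s,obs=None):
    if 'origin' in s: return Rn.from_euler('xyz',s['attitude']).as_matrix(),np.array(s['origin'])
    T=np.array(s['T_tool_cam']);R=Rn.from_euler('xyz',obs['ee_rot']).as_matrix()
    return R@T[:3,:3],R@T[:3,3]+obs['tool_pos']
def ray(s,uv,obs=None):
    K=s['camera_matrix'];uv=np.atleast_2d(np.array(uv,float))
    q=(uv-[K[0][2],K[1][2]])/K[0][0];p=q.copy()
    for _ in range(8): p=q/(1+s['k1']*(p**2).sum(1,keepdims=True))
    R,o=pose(s,obs);return o,np.c_[p,np.ones(len(p))]@R.T
def onz(s,uv,z,obs=None):
    o,d=ray(s,uv,obs);return o+d*((z-o[2])/d[:,2:])
def proj(s,P,obs=None):
    R,o=pose(s,obs);c=(np.atleast_2d(P)-o)@R;p=c[:,:2]/c[:,2:]
    K=s['camera_matrix'];return p*(1+s['k1']*(p**2).sum(1,keepdims=True))*K[0][0]+[K[0][2],K[1][2]]
E
python3 - <<'E'
from h import *;import pickle
d=pickle.load(open('d0.pkl','rb'))
t,s=d['top'],d['scene']
print('base',proj(t,[0,0,0]),proj(s,[0,0,0]))
for n,uv,z in [('button',(437,193),.04),('grip',(353,211),.082),('spare',(341,95),.059),('cup',(181,102),.096),('bin',(128,180),.05),('lampA',(297,117),.228),('lampB',(318,220),.228),('armR',(312,165),.276),('barrel?',(248,165),.4),('column',(168,183),.276)]:
    print(n,onz(t,uv,z)[0].round(3))
print('plate corners',onz(t,[(112,75),(445,66),(459,255),(109,265)],.006).round(3).tolist())
f=t['frame'][90:250,150:370,::-1];g=s['frame'][120:300,180:380,::-1]
a=cv2.resize(f,(800,582),interpolation=cv2.INTER_CUBIC);b=cv2.resize(g,(660,594),interpolation=cv2.INTER_CUBIC)
cv2.imwrite('pics/c1.png',a);cv2.imwrite('pics/c2.png',b)
E
```

```text
base [[286.42216626 393.36078296]] [[199.4437587  186.79254018]]
button [ 0.499 -0.402  0.04 ]
grip [ 0.454 -0.178  0.082]
spare [ 0.761 -0.164  0.059]
cup [0.743 0.247 0.096]
bin [0.554 0.395 0.05 ]
lampA [ 0.654 -0.043  0.228]
lampB [ 0.421 -0.081  0.228]
armR [ 0.533 -0.07   0.276]
barrel? [0.512 0.056 0.4  ]
column [0.504 0.236 0.276]
plate corners [[0.86, 0.46, 0.006], [0.855, -0.46, 0.006], [0.338, -0.46, 0.006], [0.337, 0.458, 0.006]]
```

View pics/c1.png

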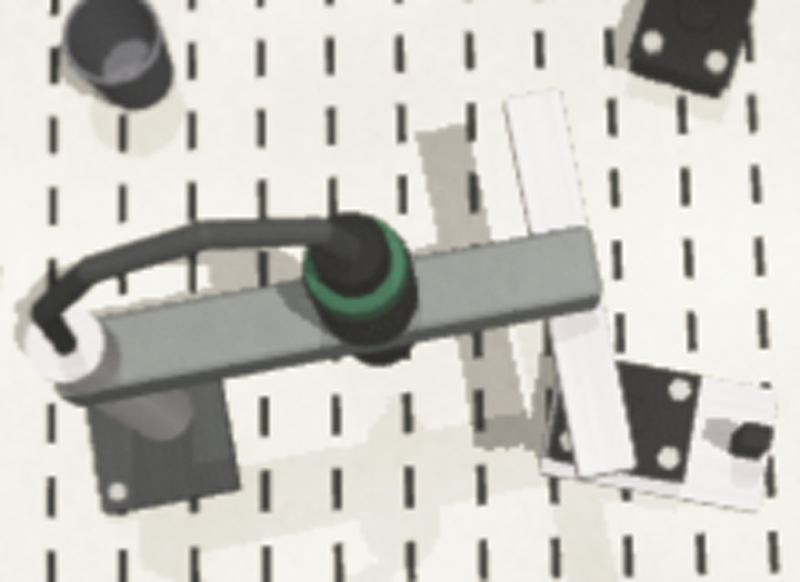

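View pics/c2.png

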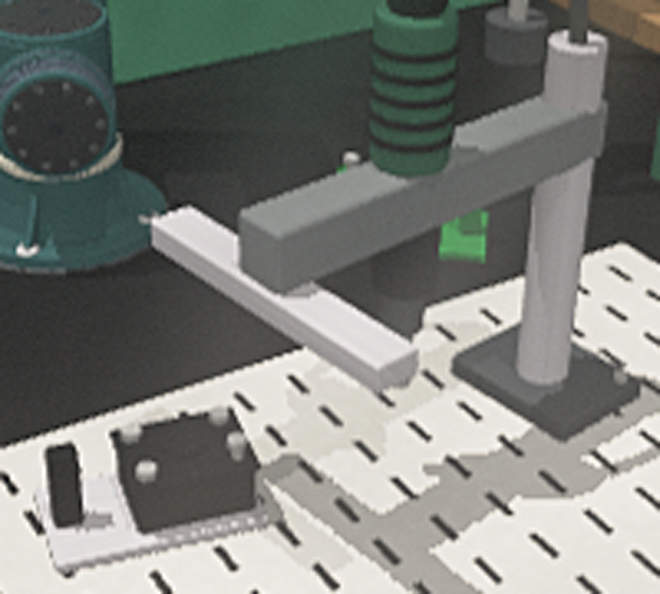

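```bash
python3 - <<'E'
from h import *;import pickle
d=pickle.load(open('d0.pkl','rb'));t,s=d['top'],d['scene']
c=lambda p:np.array(p)*[220/800,160/582]+[150,90]-0.4
L=onz(t,c([(503,102),(560,90),(580,475),(636,465)]),.228)
y=(L[0]+L[1]-L[2]-L[3])/2;print('lamp',L.mean(0).round(4),np.linalg.norm(y), 'yaw',np.arctan2(y[1],y[0])+np.pi/2)
yaw=np.arctan2(y[1],y[0])+np.pi/2
A=onz(t,c([(583,228),(598,297)]),.276);print('armend',A.round(4),np.linalg.norm(A[0]-A[1]))
E=onz(t,c([(100,318),(310,278),(415,255),(583,228)]),.276);v=E[-1]-E[0];print('armyaw',np.arctan2(-v[1],-v[0]))
F=onz(t,c([(108,515),(240,488)]),.026);v=F[0]-F[1];print('foot',F.round(4),np.arctan2(v[1],v[0]))
ex=np.array([np.cos(yaw),np.sin(yaw),0])
ey=np.array([-ex[1],ex[0],0])
print('bit via lamp',L.mean(0)+.12*ex,'via arm',A.mean(0)+.135*ex,'via foot',F.mean(0)-.175*ex+.065*ey, 'sgn')
# scene seen carrier
S=onz(t,c([(680,390),(668,457)]),.069);print('screws',S.round(4),np.linalg.norm(S[0]-S[1]))
P=onz(t,c([(777,390),(755,510),(543,475)]),.016);print('plate',P.round(4),np.linalg.norm(P[0]-P[1]),np.linalg.norm(P[2]-P[1]))
v=P[2]-P[1];u=S[0]-S[1];print('yaw plate',np.arctan2(v[1],v[0]),np.arctan2(u[1],u[0])) 
print('bit in scene',proj(s,[(L.mean(0)+.12*ex)*[1,1,0]+[0,0,.09]]))
E
```

```text
lamp [ 0.5397 -0.0593  0.228 ] 0.2359310758989902 yaw 1.735517796956382
armend [[ 0.5609 -0.0663  0.276 ]
 [ 0.5197 -0.0736  0.276 ]] 0.041793410527750346
armyaw 1.7278049407871925
foot [[0.4197 0.2662 0.026 ]
 [0.4364 0.1714 0.026 ]] 1.7459138701196495
bit via lamp [0.51999757 0.05908314 0.228     ] via arm [0.5181499  0.06324487 0.276     ] via foot [0.39262237 0.03546995 0.026     ] sgn
screws [[ 0.492  -0.1399  0.069 ]
 [ 0.4458 -0.1298  0.069 ]] 0.04729300965290542
plate [[ 0.4972 -0.2151  0.016 ]
 [ 0.4113 -0.1953  0.016 ]
 [ 0.4407 -0.0448  0.016 ]] 0.08815045305144917 0.15329239335435946
yaw plate 1.3782016074674373 -0.21601718548871482
bit in scene [[299.94844455 235.7048713 ]]
```

Emit:
{"api": "step_arm", "payload": {
  "plan": [
    [[40,-40,60,-0.1,60],[163,-333,94,-0.9,60],[163,-333,94,-0.9,60],[163,-333,94,-0.9,60],[163,-333,94,-0.9,60],[163,-333,94,-0.9,60],[163,-333,94,-0.9,60],[163,-333,94,-0.9,60]]
  ]
}}

```text
time: 0.82
tool_pos: [0.2763, 0.2497, 0.2891]
ee_rot: [3.141, 0.0, 1.986]
wrist_force: [1.1, 0.3, -0.3]
width: 0.0564
```

Emit:
{"api": "step_arm", "payload": {
  "plan": [
    [[60,-330,10,-0.6,60],[60,-330,10,-0.6,60],[60,-330,10,-0.6,60],[60,-330,10,-0.6,60],[60,-330,10,-0.6,60],[60,-330,10,-0.6,60],[60,-330,10,-0.6,60],[60,-330,10,-0.6,60]]
  ]
}}

```text
time: 1.48
tool_pos: [0.3355, -0.0783, 0.299]
ee_rot: [3.14, -0.0, 1.389]
wrist_force: [1.2, -0.2, -0.2]
width: 0.0561
```

Emit:
{"api": "step_arm", "payload": {
  "plan": [
    [[20,-150,0,0,60],[20,-150,0,0,60],[20,-150,0,0,60],[20,-150,0,0,60],[20,-150,0,0,60]]
  ]
}}

```text
time: 1.9
tool_pos: [0.3556, -0.2304, 0.2969]
ee_rot: [-3.138, -0.0, 1.384]
wrist_force: [-0.4, -0.1, -0.2]
width: 0.0561
```

```bash
python3 - <<'E'
from h import *;import pickle
o=robot.get_obs();w=snap('wrist','w1');s=snap('scene','s1');pickle.dump((o,w,s),open('d1.pkl','wb'))
print(o['tool_pos'],o['ee_rot'],o['time'])
a=np.zeros((420,800,3),np.uint8);a[:, :480]=w['frame'][:,40:520,::-1]
p=proj(s,o['tool_pos']+[0,0,.1])[0].astype(int);print(p)
u,v=max(p[0]-80,0),max(p[1]-100,0);c=s['frame'][v:v+210,u:u+160,::-1];c=cv2.resize(c,None,fx=2,fy=2);a[:c.shape[0],480:480+c.shape[1]]=c
cv2.imwrite('pics/v1.png',a)
E
```

```text
[ 0.35555113 -0.23037496  0.29689801] [-3.13846277e+00 -1.93422818e-04  1.38362649e+00] 1.9
[147 118]
```

View pics/v1.png

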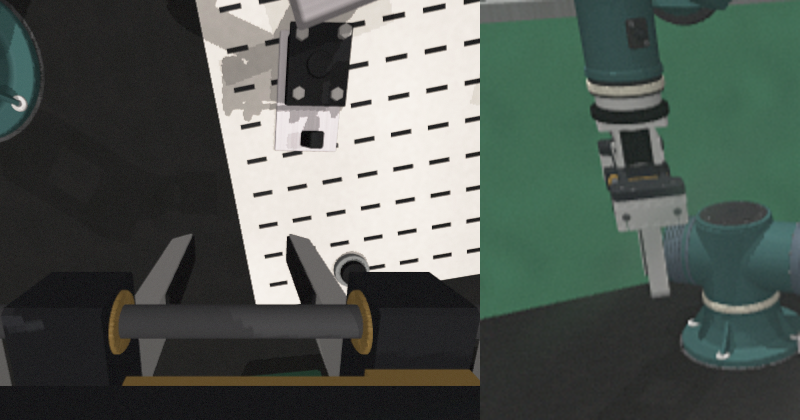

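```bash
cat >> h.py <<'E'
def fit(pts_car,pts_w):
    A=np.array(pts_car)[:,:2];B=np.array(pts_w)[:,:2];a=A-A.mean(0);b=B-B.mean(0)
    th=np.arctan2((a[:,0]*b[:,1]-a[:,1]*b[:,0]).sum(),(a*b).sum())
    c,s=np.cos(th),np.sin(th);R=np.array([[c,-s],[s,c]]);t=B.mean(0)-R@A.mean(0)
    return th,R,t,(B-(A@R.T+t))
def blobs(im,box,thr,amin,amax,dark=False):
    u0,v0,u1,v1=box;g=cv2.cvtColor(im[v0:v1,u0:u1],cv2.COLOR_RGB2GRAY)
    m=(g<thr if dark else g>thr).astype(np.uint8);n,_,st,ce=cv2.connectedComponentsWithStats(m,connectivity=4)
    return [(tuple((ce[i]+[u0,v0]).round(1)),int(st[i,4]),st[i,:4].tolist()) for i in range(1,n) if amin<st[i,4]<amax]
E
python3 - <<'E'
from h import *;import pickle
o,w,s=pickle.load(open('d1.pkl','rb'))
print(blobs(w['frame'],(329,22,390,103),90,60,400))
print(blobs(w['frame'],(335,118,372,152),90,60,900,True))
px=[(339,93),(377,93),(342,33),(385,30),(352,139)]
zs=[.069,.069,.069,.079,.082]
W=np.vstack([onz(w,p,z,o) for p,z in zip(px,zs)]);print(W.round(4))
print(fit([(-.006,.024),(-.006,-.024),(.062,.024),(.062,-.024),(-.062,0)],W))
E
```

```text
[((np.float64(343.3), np.float64(29.1)), 203, [8, 0, 21, 18]), ((np.float64(384.7), np.float64(30.0)), 131, [50, 0, 11, 16]), ((np.float64(387.8), np.float64(88.5)), 107, [56, 47, 5, 34]), ((np.float64(338.4), np.float64(92.7)), 123, [4, 64, 12, 14]), ((np.float64(376.7), np.float64(93.5)), 125, [42, 65, 12, 14])]
[((np.float64(351.8), np.float64(138.7)), 359, [6, 13, 23, 17])]
[[ 0.4488 -0.13    0.069 ]
 [ 0.4952 -0.1389  0.069 ]
 [ 0.4618 -0.064   0.069 ]
 [ 0.5089 -0.0726  0.079 ]
 [ 0.4546 -0.1876  0.082 ]]
(np.float64(1.3385344340798495), array([[ 0.23017927, -0.97314824],
       [ 0.97314824,  0.23017927]]), array([ 0.47155529, -0.12836922]), array([[ 0.00200322, -0.00135859],
       [ 0.00166631,  0.00085715],
       [-0.00064572, -0.00150387],
       [-0.00030434,  0.00092145],
       [-0.00271947,  0.00108386]]))
```

Emit:
{"api": "step_arm", "payload": {
  "plan": [
    [[50,21,0,-0.04,60],[100,42,-10,-0.04,60],[100,42,-50,-0.04,60],[100,42,-90,-0.04,60],[100,42,-130,-0.04,60],[100,42,-170,-0.04,60],[100,42,-170,-0.04,60]]
  ]
}}

```text
time: 2.58
tool_pos: [0.4494, -0.1787, 0.1187]
ee_rot: [-3.122, -0.006, 1.353]
wrist_force: [-1.7, 0.9, -0.4]
width: 0.0565
```

```bash
python3 - <<'E'
from h import *;import pickle
o=robot.get_obs();w=snap('wrist','w2');pickle.dump((o,w),open('d2.pkl','wb'))
print(o['tool_pos'],o['ee_rot'],o['wrist_force'],proj(w,[.4555,-.188,.082],o), proj(w,o['tool_pos']-[0,0,.045],o))
E
```

```text
[ 0.44939314 -0.17869032  0.11866757] [-3.12228298 -0.00578595  1.35271423] [-1.65604716  0.89709479 -0.41930047] [[291.45144804 239.91878581]] [[280.85564368 226.49173086]]
```

View pics/w2.png

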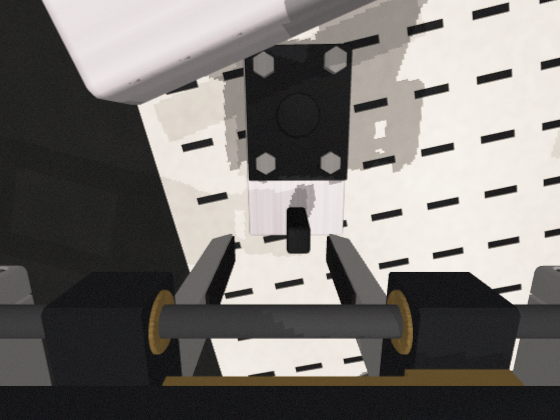

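```bash
python3 - <<'E'
from h import *;import pickle
o,w=pickle.load(open('d2.pkl','rb'))
px=[(265,162),(330,162),(263,64),(335,60)]
W=np.vstack([onz(w,p,z,o) for p,z in zip(px,[.069,.069,.069,.079])]);print(W.round(4))
th,R,t,r=fit([(-.006,.024),(-.006,-.024),(.062,.024),(.062,-.024)],W);print(th,t,r.round(4),'grip',R@[-.062,0]+t)
print(proj(w,np.r_[R@[-.062,0]+t,.082],o))
o=robot.get_obs();print(o['time'],o['tool_pos'],o['ee_rot'],o['joint_positions'],o['qvel'])
E
```

```text
[[ 0.4483 -0.129   0.069 ]
 [ 0.4951 -0.1393  0.069 ]
 [ 0.4623 -0.0636  0.069 ]
 [ 0.5089 -0.0738  0.079 ]]
1.3596080491281655 [ 0.47278355 -0.12880814] [[ 0.0003  0.0006]
 [ 0.0001  0.0004]
 [-0.0001 -0.0005]
 [-0.0003 -0.0005]] grip [ 0.45978699 -0.18943065]
[[297.52472949 240.5541447 ]]
2.6333 [ 0.45180151 -0.18034675  0.12310119] [-3.12895789 -0.0039128   1.35217223] [-4.96620300e-01 -1.28390572e-02  1.63830025e+00  2.95266364e-04
  1.52935490e+00 -2.78035105e-01] [-1.35427323e-02 -4.55722680e-02 -1.67609571e-01 -4.36008096e-05
  2.66272404e-02 -1.28329702e-03]
```

Emit:
{"api": "step_arm", "payload": {
  "plan": [
    [[4,-1,-30,0.01,60],[4,-1,-60,0.01,60],[4,-1,-86,0.01,60],[4,-1,-86,0.01,60],[4,-1,-86,0.01,60]]
  ]
}}

```text
time: 3.05
tool_pos: [0.4613, -0.1854, 0.0454]
ee_rot: [3.139, 0.001, 1.36]
wrist_force: [1.6, -0.3, 0.6]
width: 0.0564
```

Emit:
{"api": "step_arm", "payload": {
  "plan": [
    [[0,-2,0,0,60],[0,-2,0,0,0],[0,-2,0,0,0],[0,-2,0,0,0],[0,-2,0,0,0],[0,-2,0,0,0],[0,-2,0,0,0],[0,-2,0,0,0]]
  ]
}}

```text
time: 3.72
tool_pos: [0.46, -0.1873, 0.0429]
ee_rot: [3.141, 0.0, 1.36]
wrist_force: [0.6, 0.1, 0.7]
width: 0.0177
```

Emit:
{"api": "step_arm", "payload": {
  "plan": [
    [[-15,-12,0,0,0],[-32,-24,0,-0.05,0],[-48,-34,0,-0.12,0],[-60,-36,0,-0.2,0],[-60,-36,0,-0.28,0],[-60,-36,0,-0.36,0],[-60,-36,0,-0.44,0],[-60,-36,0,-0.52,0]]
  ]
}}

```text
time: 4.38
tool_pos: [0.3996, -0.2219, 0.043]
ee_rot: [-3.139, -0.002, 0.837]
wrist_force: [0.3, 4.9, 3.1]
width: 0.0179
```

Emit:
{"api": "step_arm", "payload": {
  "plan": [
    [[0,0,0,-0.08,0],[0,0,0,-0.16,0],[0,0,0,-0.24,0],[0,0,0,-0.32,0],[0,0,0,-0.4,0],[0,0,0,-0.48,0],[0,0,0,-0.56,0],[0,0,0,-0.64,0]]
  ]
}}

```text
time: 5.05
tool_pos: [0.4006, -0.222, 0.043]
ee_rot: [-3.14, -0.002, 0.197]
wrist_force: [1.6, 3.0, 1.3]
width: 0.0174
```

```bash
python3 - <<'E'
from h import *;import pickle
o=robot.get_obs();w=snap('wrist','w3');t=snap('top','t3');pickle.dump((o,w,t),open('d3.pkl','wb'))
print(o['time'],o['tool_pos'],o['ee_rot'],o['wrist_force'],o['width'])
a=np.vstack([w['frame'][:300],t['frame'][40:300]])[:,:,::-1];cv2.imwrite('pics/v3.png',a)
E
```

```text
5.05 [ 0.40057121 -0.22197949  0.04297458] [-3.13975756e+00 -1.57086910e-03  1.97398986e-01] [1.60182591 2.97513881 1.30900949] 0.017426918116028884
```

View pics/v3.png

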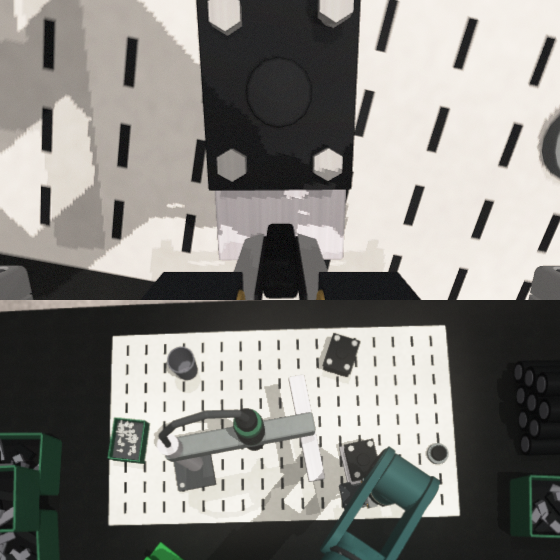

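Emit:
{"api": "step_arm", "payload": {
  "plan": [
    [[-6,5,0,-0.03,0],[-9,20,0,-0.03,0],[-13,40,0,-0.03,0],[-16,60,0,-0.03,0],[-19,80,0,-0.03,0],[-23,100,0,-0.03,0],[-27,120,0,-0.03,0],[-31,140,0,-0.03,0]]
  ]
}}

```text
time: 5.82
tool_pos: [0.3689, -0.0842, 0.0431]
ee_rot: [3.137, -0.0, 0.17]
wrist_force: [1.1, -3.4, -0.5]
width: 0.0182
```

```bash
python3 - <<'E'
from h import *;import pickle
o,w,t=pickle.load(open('d3.pkl','rb'))
px=[(231,165),(328.5,163.5)]
W=np.vstack([onz(w,p,.069,o) for p in px]);print(W.round(4),np.linalg.norm(W[0]-W[1]))
th=o['ee_rot'][2];v=W[1]-W[0];cy=np.arctan2(v[1],v[0])+np.pi/2
c,s=np.cos(cy),np.sin(cy);R=np.array([[c,-s],[s,c]]);org=W.mean(0)[:2]-R@[-.006,0]
print('carrier yaw',cy,'toolyaw',th,'org',org,'grip',org+R@[-.062,0],'tcp in carrier',R.T@(o['tool_pos'][:2]-org))
E
```

```text
[[ 0.449  -0.1877  0.069 ]
 [ 0.4592 -0.2348  0.069 ]] 0.04821227174304249
carrier yaw 0.21216553432520113 toolyaw 0.19739898552131319 org [ 0.45994773 -0.20999195] grip [ 0.39933794 -0.22304775] tcp in carrier [-0.06056943  0.0007846 ]
```

Emit:
{"api": "step_arm", "payload": {
  "plan": [
    [[-3,18,0,0,0],[-6,37,0,0,0],[-8,56,0,0,0],[-11,75,0,0,0],[-14,94,0,0,0],[-16,112,0,0,0],[-19,130,0,0,0],[-20,141,0,0,0]]
  ]
}}

```text
time: 6.48
tool_pos: [0.3487, 0.0571, 0.0431]
ee_rot: [3.137, 0.0, 0.172]
wrist_force: [0.9, -7.3, 0.6]
width: 0.0178
```

```bash
python3 - <<'E'
from h import *;import pickle
o=robot.get_obs();w=snap('wrist','w4');pickle.dump((o,w),open('d4.pkl','wb'))
print(o['time'],o['tool_pos'],o['ee_rot'],o['wrist_force'],o['width'])
for z in(.09,.14,.176): print(proj(w,[.5195,.060,z],o))
E
```

```text
6.4833 [0.34868434 0.05707117 0.04306834] [3.13731706e+00 2.17086364e-04 1.71647867e-01] [ 0.94972972 -7.27091925  0.58366764] 0.01782161257763406
[[ 357.74482124 -168.17944962]]
[[ 426.43414413 -428.24247765]]
[[  676.1842653  -1374.47697342]]
```

View pics/w4.png

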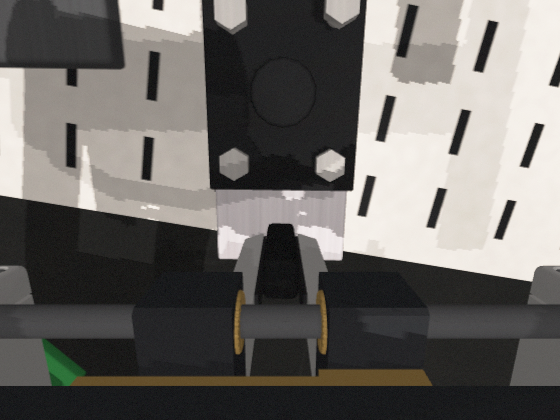

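```bash
python3 - <<'E'
from h import *;import pickle
o,w=pickle.load(open('d4.pkl','rb'))
W=np.vstack([onz(w,p,.069,o) for p in [(234,164.5),(330,165.5)]])
# proud & far seated shape: near rim too cut; use model
v=W[1]-W[0];cy=np.arctan2(v[1],v[0])+np.pi/2
c,s=np.cos(cy),np.sin(cy);R=np.array([[c,-s],[s,c]]);org=W.mean(0)[:2]-R@[-.006,0]
sc=org+R@[.062,-.024];print(cy,org,'screw',sc,'shift',np.array([.5197,.0598])-sc)
b=np.r_[.5197,.0598];ex=np.array([-.164,.986]);ey=np.array([-.986,-.164])
g=np.array(o['tool_pos'][:2])+np.array([.5197,.0598])-sc-b;print('final tcp in stand',g@ex,g@ey)
E
```

```text
0.16008768901364134 [0.40823164 0.06633902] screw [0.47326458 0.05252899] shift [0.04643542 0.00727101]
final tcp in stand 0.02490974730457702 0.12209119856641777
```

Move in gently, settle, release.

Emit:
{"api": "step_arm", "payload": {
  "plan": [
    [[10,2,0,0,0],[20,3,0,0,0],[30,5,0,0,0],[39,6,0,0,0],[46,7,0,0,0],[46,7,0,0,0],[46,7,0,0,0]]
  ]
}}

```text
time: 7.12
tool_pos: [0.3932, 0.0642, 0.0427]
ee_rot: [-3.141, 0.005, 0.172]
wrist_force: [-3.8, -1.2, 5.8]
width: 0.0178
```

```bash
python3 - <<'E'
from h import *
o=robot.get_obs();w=snap('wrist','w5');t=snap('scene','s5')
print(o['time'],o['tool_pos'],o['ee_rot'],o['wrist_force'],o['width'])
print(proj(w,[.5195,.060,.09],o))
a=cv2.resize(t['frame'][140:300,190:380,::-1],(665,560),interpolation=cv2.INTER_CUBIC);cv2.imwrite('pics/v5.png',a)
E
```

```text
7.1167 [0.39318453 0.06422574 0.04271637] [-3.14147206  0.0052469   0.17167046] [-3.81244566 -1.16832661  5.76772253] 0.017782000891873373
[[349.02489671 -16.13921253]]
```

Emit:
{"api": "step_arm", "payload": {
  "plan": [
    [[1,0,0,0,30],[1,0,0,0,60],[1,0,0,0,60],[1,0,0,0,60],[1,0,15,0,60],[1,0,45,0,60],[1,0,85,0,60],[-10,0,125,0,60]]
  ]
}}

```text
time: 7.88
tool_pos: [0.385, 0.0646, 0.1683]
ee_rot: [-3.141, 0.002, 0.17]
wrist_force: [1.1, -0.9, 0.2]
width: 0.056
```

Emit:
{"api": "step_arm", "payload": {
  "plan": [
    [[-60,-10,40,0.125,60],[-70,-17,60,0.25,60],[-70,-17,60,0.375,60],[-70,-17,60,0.5,60],[-70,-17,60,0.625,60],[-70,-17,60,0.75,60],[-70,-17,60,0.875,60],[-70,-17,60,1.0,60]]
  ]
}}

```text
time: 8.55
tool_pos: [0.3151, 0.0477, 0.228]
ee_rot: [3.141, -0.0, 1.176]
wrist_force: [0.3, -0.4, -0.3]
width: 0.0562
```

Emit:
{"api": "step_arm", "payload": {
  "plan": [
    [[0,0,0,0.12,60],[0,0,0,0.24,60],[0,0,0,0.36,60],[0,0,0,0.48,60],[0,0,0,0.56,60],[0,0,0,0.56,60],[0,0,0,0.56,60],[0,0,0,0.56,60]]
  ]
}}

```text
time: 9.22
tool_pos: [0.315, 0.0478, 0.2279]
ee_rot: [3.141, 0.0, 1.728]
wrist_force: [0.5, 0.2, -0.2]
width: 0.0563
```

```bash
python3 - <<'E'
from h import *;import pickle
o=robot.get_obs();w=snap('wrist','w6');pickle.dump((o,w),open('d6.pkl','wb'))
print(o['time'],o['tool_pos'],o['ee_rot'],o['qvel'].round(3))
for z in(.09,.14,.176): print(proj(w,[.5197,.0598,z],o))
E
```

```text
9.2167 [0.31500171 0.04775693 0.22786327] [3.14128074e+00 3.29294786e-05 1.72814783e+00] [ 0.     0.     0.001 -0.001  0.002 -0.009]
[[470.83822643 217.85281179]]
[[503.78709282 232.86762285]]
[[535.55611406 247.34344086]]
```

View pics/w6.png

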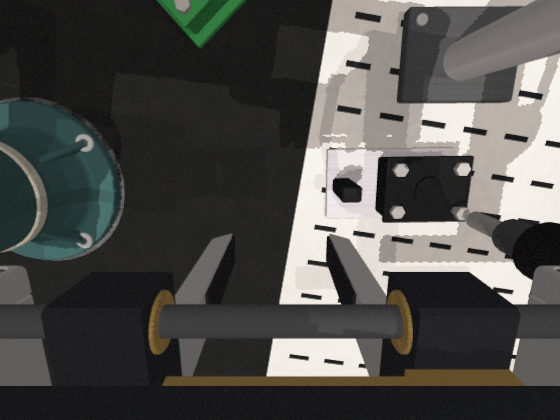

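```bash
python3 - <<'E'
from h import *;import pickle
o,w=pickle.load(open('d6.pkl','rb'))
a=cv2.resize(w['frame'][150:250,385:515,::-1],(780,600),interpolation=cv2.INTER_CUBIC)
a=np.clip(a.astype(float)*1.6,0,255).astype(np.uint8);cv2.imwrite('pics/v6.png',a)
E
```

```text
(no output)
```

View pics/v6.png

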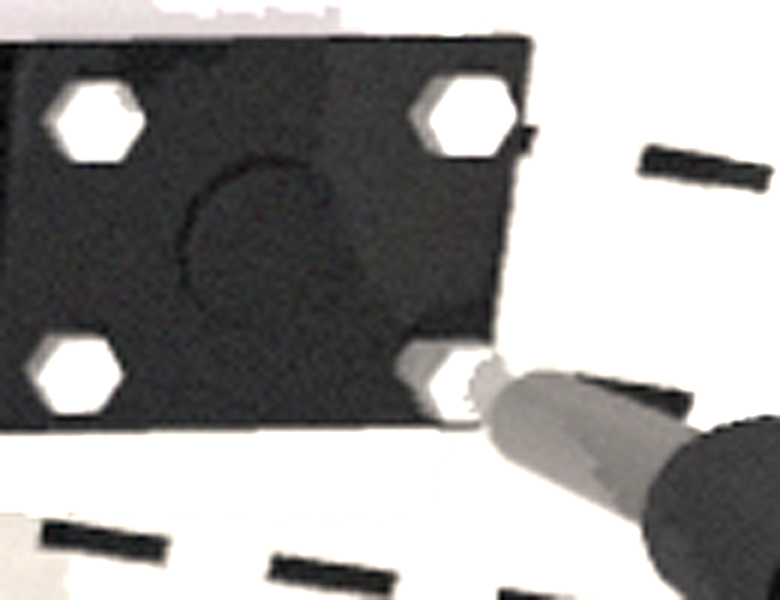

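```bash
python3 - <<'E'
from h import *;import pickle
from scipy.optimize import least_squares
o,w=pickle.load(open('d6.pkl','rb'))
c=lambda p:np.atleast_2d(p)/6+[385-.42,150-.42]
W=np.vstack([onz(w,c(p),.069,o) for p in [(101,122),(80,374),(472,117)]])
th,R,t,r=fit([(-.006,.024),(-.006,-.024),(.062,.024)],W);sc=R@[.062,-.024]+t
print('yaw',th,'res',r.round(4).tolist(),'screw',sc,'direct',onz(w,c((472,384)),.079,o)[0])
a=np.linspace(0,2*np.pi,180);C=np.c_[np.cos(a),np.sin(a)]*.009
up=c([(560,374),(690,425)]);lo=c([(510,453),(635,517)]);left=c((488,412))[0]
def f(b):
    P=np.vstack([proj(w,np.c_[C+b,np.full(180,z)],o) for z in(.09,.115,.138)])
    res=[]
    for L,sg in((up,-1),(lo,1)):
        d=L[1]-L[0];n=np.array([-d[1],d[0]])/np.hypot(*d)*sg
        res.append(((P-L[0])@n).max())
    res.append(P[:180,0].min()-left[0]);return res
q=least_squares(f,[.5197,.0598]);print('bit',q.x,'res',q.fun)
print('shift',q.x-sc, 'vs prior bit',np.array([.5197,.0598])-sc)
E
```

```text
yaw 0.16892705707675337 res [[0.0001, -0.0001], [0.0001, 0.0003], [-0.0002, -0.0001]] screw [0.51713144 0.06104472] direct [0.51742548 0.06122648 0.079     ]
bit [0.52395799 0.05925091] res [0.85097342 0.9142831  0.10155702]
shift [ 0.00682655 -0.00179382] vs prior bit [ 0.00256856 -0.00124472]
```

Emit:
{"api": "step_arm", "payload": {
  "plan": [
    [[0,0,0,-0.12,60],[0,0,0,-0.245,60],[0,0,0,-0.37,60],[0,0,0,-0.495,60],[0,0,0,-0.62,60],[0,0,0,-0.745,60],[0,0,0,-0.87,60],[0,0,0,-0.99,60]]
  ]
}}

```text
time: 9.93
tool_pos: [0.315, 0.0478, 0.2279]
ee_rot: [3.141, -0.0, 0.733]
wrist_force: [-1.0, -0.2, -0.4]
width: 0.0565
```

Emit:
{"api": "step_arm", "payload": {
  "plan": [
    [[0,0,0,-0.12,60],[0,0,0,-0.24,60],[0,0,0,-0.36,60],[10,3,0,-0.48,60],[40,10,-10,-0.568,60],[76,16,-20,-0.568,60],[76,16,-60,-0.568,60],[76,16,-60,-0.568,60]]
  ]
}}

```text
time: 10.6
tool_pos: [0.3845, 0.0638, 0.157]
ee_rot: [-3.138, 0.022, 0.171]
wrist_force: [-2.7, 0.4, -2.7]
width: 0.0564
```

Emit:
{"api": "step_arm", "payload": {
  "plan": [
    [[0,0,-40,0,60],[0,0,-80,0,60],[0,0,-110,0,60],[0,0,-125,0,60],[0,0,-125,0,60],[0,0,-125,0,60]]
  ]
}}

```text
time: 11.1
tool_pos: [0.3913, 0.0637, 0.0441]
ee_rot: [3.141, -0.001, 0.171]
wrist_force: [-1.0, 0.1, 0.2]
width: 0.0562
```

Emit:
{"api": "step_arm", "payload": {
  "plan": [
    [[0,0,0,0,0],[0,0,0,0,0],[0,0,0,0,0],[0,0,0,0,0],[0,0,0,0,0],[3,-1,0,0,0],[6,-2,0,0,0],[6,-2,0,0,0]]
  ]
}}

```text
time: 11.77
tool_pos: [0.3952, 0.0628, 0.0431]
ee_rot: [-3.138, 0.005, 0.173]
wrist_force: [-8.6, 3.6, 6.9]
width: 0.0178
```

Emit:
{"api": "step_arm", "payload": {
  "plan": [
    [[0,0,0,0,0],[0,0,0,0,0],[0,0,0,0,0]]
  ]
}}

```text
time: 12.02
tool_pos: [0.3952, 0.0628, 0.0431]
ee_rot: [-3.139, 0.004, 0.173]
wrist_force: [-7.9, 3.1, 6.8]
width: 0.0182
```

Emit:
{"api": "step_arm", "payload": {
  "plan": [
    [[0,0,0,0,30],[0,0,0,0,60],[0,0,0,0,60],[0,0,0,0,60],[0,0,15,0,60],[0,0,45,0,60],[0,0,85,0,60],[-10,0,125,0,60]]
  ]
}}

```text
time: 12.68
tool_pos: [0.3869, 0.0615, 0.1683]
ee_rot: [-3.142, 0.002, 0.171]
wrist_force: [0.6, -0.0, 0.9]
width: 0.0565
```

Emit:
{"api": "step_arm", "payload": {
  "plan": [
    [[-60,-10,40,0.125,60],[-75,-17,60,0.25,60],[-75,-17,60,0.375,60],[-75,-17,60,0.5,60],[-75,-17,60,0.625,60],[-75,-17,60,0.75,60],[-75,-17,60,0.875,60],[-75,-17,60,1.0,60]]
  ]
}}

```text
time: 13.35
tool_pos: [0.3121, 0.0446, 0.228]
ee_rot: [3.141, -0.0, 1.178]
wrist_force: [-0.0, -0.1, -0.3]
width: 0.0562
```

Emit:
{"api": "step_arm", "payload": {
  "plan": [
    [[0,0,0,0.12,60],[0,0,0,0.24,60],[0,0,0,0.36,60],[0,0,0,0.48,60],[0,0,0,0.56,60],[0,0,0,0.56,60],[0,0,0,0.56,60],[0,0,0,0.56,60]]
  ]
}}

```text
time: 14.02
tool_pos: [0.312, 0.0447, 0.2279]
ee_rot: [3.141, 0.0, 1.73]
wrist_force: [-0.1, -0.1, -0.7]
width: 0.0566
```

```bash
python3 - <<'E'
from h import *;import pickle
o=robot.get_obs();w=snap('wrist','w7');pickle.dump((o,w),open('d7.pkl','wb'))
print(o['time'],o['tool_pos'],o['ee_rot'])
p=proj(w,[.522,.0595,.09],o)[0].astype(int);print(p);u,v=p[0]-80,p[1]-64
a=cv2.resize(w['frame'][v:v+100,u:u+130,::-1],(780,600),interpolation=cv2.INTER_CUBIC)
a=(255*(a/255.)**.8).astype(np.uint8);cv2.imwrite('pics/v7.png',a);print(u,v)
E
```

```text
14.0167 [0.31202823 0.0446829  0.22786082] [3.14138248e+00 9.66767960e-05 1.72983001e+00]
[476 216]
396 152
```

View pics/v7.png

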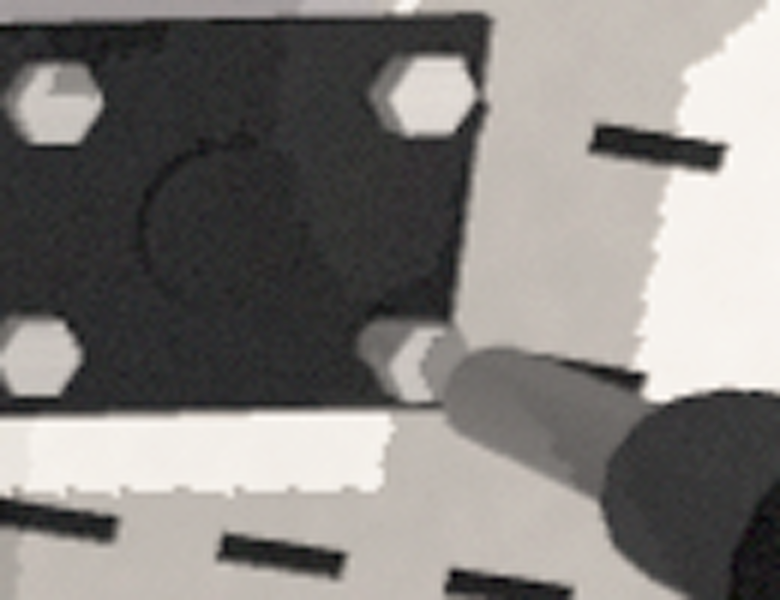

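```bash
python3 - <<'E'
from h import *;import pickle
from scipy.optimize import least_squares
o,w=pickle.load(open('d7.pkl','rb'))
c=lambda p:np.atleast_2d(p)/6+[396-.42,152-.42]
W=np.vstack([onz(w,c(p),.069,o) for p in [(60,104),(39,357),(433,96)]])
th,R,t,r=fit([(-.006,.024),(-.006,-.024),(.062,.024)],W);sc=R@[.062,-.024]+t
print('yaw',th,'res',r.round(4).tolist(),'screw',sc)
a=np.linspace(0,2*np.pi,180);C=np.c_[np.cos(a),np.sin(a)]
up=c([(520,352),(650,401)]);lo=c([(470,434),(600,497)]);left=c((445,395))[0]
def f(b):
    P=np.vstack([proj(w,np.c_[C*b[2]+b[:2],np.full(180,z)],o) for z in(.09,.115,.138)])
    res=[]
    for L,sg in((up,-1),(lo,1)):
        d=L[1]-L[0];n=np.array([-d[1],d[0]])/np.hypot(*d)*sg
        res.append(((P-L[0])@n).max())
    res.append(P[:180,0].min()-left[0]);return res
q=least_squares(f,[.5197,.0598,.009],x_scale=.001);print('bit',q.x,q.fun)
for rad in(.009,):
  q=least_squares(lambda b:f([b[0],b[1],rad]),[.52,.06]);print(q.x,q.fun,'shift',q.x-sc)
# screw proud left edge direct: 
print('grip',R@[-.062,0]+t)
print('model left edge of proud head', c((392,362)), proj(w,np.r_[sc,.079],o))
E
```

```text
yaw 0.17693203796772064 res [[0.0001, -0.0001], [-0.0001, 0.0001], [-0.0, 0.0]] screw [0.5185992  0.06056056]
bit [0.5234016  0.05921131 0.00821194] [ 4.20992203e-14 -1.92708446e-13 -1.13686838e-13]
[0.52439661 0.05894134] [0.68977223 0.73680439 0.07466269] shift [ 0.00579741 -0.00161922]
grip [0.39231081 0.06236059]
model left edge of proud head [[460.91333333 211.91333333]] [[467.49432576 212.36069196]]
```

```bash
cat >> h.py <<'E'
def heads(im,boxes):
    out=[]
    for (u0,v0,u1,v1) in boxes:
        g=cv2.cvtColor(im[v0:v1,u0:u1],cv2.COLOR_RGB2GRAY);th,m=cv2.threshold(g,0,255,cv2.THRESH_OTSU)
        n,_,st,ce=cv2.connectedComponentsWithStats(m);i=1+st[1:,4].argmax()
        out.append(tuple((ce[i]+[u0,v0]).round(2))+(int(st[i,4]),))
    return out
def near(w,o,boxes=((213,140,256,188),(308,140,350,188))):
    h=heads(w['frame'],boxes);W=np.vstack([onz(w,p[:2],.069,o) for p in h]);v=W[1]-W[0];cy=np.arctan2(v[1],v[0])+np.pi/2
    c,s=np.cos(cy),np.sin(cy);R=np.array([[c,-s],[s,c]]);org=W.mean(0)[:2]-R@[-.006,0]
    return h,cy,np.hypot(*v[:2]),org+R@[-.062,0],org+R@[.062,-.024]
E
python3 - <<'E'
from h import *;import pickle
o,w=pickle.load(open('d4.pkl','rb'));print(near(w,o))
w=dict(w);w['frame']=cv2.imread('pics/w5.png')[:,:,::-1].copy()
o=dict(tool_pos=np.array([0.39318453,0.06422574,0.04271637]),ee_rot=[-3.14147206,0.0052469,0.17167046]);print(near(w,o))
for k in('d6','d7'):
    o,w=pickle.load(open(k+'.pkl','rb'));c={'d6':[(401,170),(398,212),(463,169.5)],'d7':[(405.5,169),(402,211),(468,168)]}[k]
    h=heads(w['frame'],[(int(a-10),int(b-9),int(a+11),int(b+10)) for a,b in c]);print(h)
E
```

```text
([(np.float64(233.33), np.float64(163.68), 720), (np.float64(329.87), np.float64(165.07), 703)], np.float64(0.15614081500101973), np.float64(0.04774381444819219), array([0.34725974, 0.05691805]), array([0.47348343, 0.0524929 ]))
([(np.float64(232.07), np.float64(166.25), 726), (np.float64(328.66), np.float64(166.12), 704)], np.float64(0.17228779378251935), np.float64(0.04763316319919006), array([0.39113791, 0.06358446]), array([0.51741658, 0.06119793]))
[(np.float64(400.89), np.float64(170.08), 154), (np.float64(397.58), np.float64(212.11), 142), (np.float64(463.23), np.float64(169.04), 151)]
[(np.float64(404.96), np.float64(169.03), 156), (np.float64(401.84), np.float64(211.21), 142), (np.float64(467.6), np.float64(167.57), 140)]
```

Emit:
{"api": "step_arm", "payload": {
  "plan": [
    [[0,0,0,-0.12,60],[0,0,0,-0.245,60],[0,0,0,-0.37,60],[0,0,0,-0.495,60],[0,0,0,-0.62,60],[0,0,0,-0.745,60],[0,0,0,-0.87,60],[0,0,0,-0.99,60]]
  ]
}}

```text
time: 14.73
tool_pos: [0.312, 0.0447, 0.2279]
ee_rot: [3.141, 0.0, 0.735]
wrist_force: [-0.1, -0.5, 0.1]
width: 0.0565
```

Emit:
{"api": "step_arm", "payload": {
  "plan": [
    [[0,0,0,-0.12,60],[0,0,0,-0.24,60],[0,0,0,-0.36,60],[10,3,0,-0.48,60],[40,10,-10,-0.563,60],[81,17,-20,-0.563,60],[81,17,-60,-0.563,60],[81,17,-60,-0.563,60]]
  ]
}}

```text
time: 15.4
tool_pos: [0.3867, 0.0618, 0.1569]
ee_rot: [-3.138, 0.023, 0.178]
wrist_force: [-2.5, -0.1, -2.9]
width: 0.0565
```

Emit:
{"api": "step_arm", "payload": {
  "plan": [
    [[0,0,-40,0,60],[0,0,-80,0,60],[0,0,-110,0,60],[0,0,-124,0,60],[0,0,-124,0,60],[0,0,-124,0,60]]
  ]
}}

```text
time: 15.9
tool_pos: [0.3933, 0.0617, 0.0451]
ee_rot: [3.141, -0.001, 0.178]
wrist_force: [-0.4, -0.0, 0.6]
width: 0.0562
```

Emit:
{"api": "step_arm", "payload": {
  "plan": [
    [[0,0,0,0,0],[0,0,0,0,0],[0,0,0,0,0],[0,0,0,0,0],[0,0,0,0,0],[3,-1,0,0,0],[6,-1,0,0,0],[6,-1,0,0,0]]
  ]
}}

```text
time: 16.57
tool_pos: [0.397, 0.0614, 0.044]
ee_rot: [-3.14, 0.005, 0.18]
wrist_force: [-8.5, 2.2, 7.0]
width: 0.0178
```

```bash
python3 - <<'E'
from h import *
o=robot.get_obs();w=snap('wrist','w8');print(o['time'],o['tool_pos'],o['ee_rot'],o['wrist_force'],near(w,o))
E
```

```text
16.5667 [0.39703996 0.0613733  0.04404319] [-3.13950466  0.00529185  0.17971268] [-8.47087257  2.15046119  7.03169593] ([(np.float64(231.32), np.float64(168.26), 714), (np.float64(326.79), np.float64(167.12), 698)], np.float64(0.19113367905884227), np.float64(0.04755180707502433), array([0.3941154 , 0.06056684]), array([0.52041663, 0.06056043]))
```

Emit:
{"api": "step_arm", "payload": {
  "plan": [
    [[2,0,0,-0.01,0],[4,-0.5,0,-0.01,0],[4,-0.5,0,-0.01,0],[4,-0.5,0,-0.01,0]]
  ]
}}

```text
time: 16.95
tool_pos: [0.4008, 0.0613, 0.0441]
ee_rot: [-3.139, 0.005, 0.17]
wrist_force: [-8.8, 4.0, 7.6]
width: 0.0178
```

```bash
python3 - <<'E'
from h import *
o=robot.get_obs();w=snap('wrist','w9');print(o['time'],o['tool_pos'],o['ee_rot'],o['wrist_force'],near(w,o))
E
```

```text
16.95 [0.40075202 0.06133802 0.0440614 ] [-3.13865248  0.00533932  0.16956447] [-8.77807664  3.95396409  7.56061158] ([(np.float64(231.9), np.float64(168.07), 716), (np.float64(327.24), np.float64(167.4), 703)], np.float64(0.17617901140523795), np.float64(0.04749099061591311), array([0.39779732, 0.06055058]), array([0.52408433, 0.05865545]))
```

Emit:
{"api": "step_arm", "payload": {
  "plan": [
    [[0,0,0,0,30],[0,0,0,0,60],[0,0,0,0,60],[0,0,0,0,60],[0,0,0,0,60]]
  ]
}}

```text
time: 17.42
tool_pos: [0.4031, 0.0601, 0.0438]
ee_rot: [3.141, -0.0, 0.169]
wrist_force: [-0.6, -0.8, -0.1]
width: 0.0473
```

```bash
python3 - <<'E'
from h import *
o=robot.get_obs();w=snap('wrist','w10');print(o['time'],o['tool_pos'],o['ee_rot'],o['wrist_force'],near(w,o))
E
```

```text
17.4167 [0.40313294 0.06010889 0.04379589] [ 3.14134950e+00 -4.86311173e-05  1.68574792e-01] [-0.57816936 -0.77286008 -0.08785875] ([(np.float64(228.85), np.float64(172.0), 718), (np.float64(323.82), np.float64(171.28), 705)], np.float64(0.17538812811525295), np.float64(0.047457041895965536), array([0.39784248, 0.06062751]), array([0.52412795, 0.05863249]))
```

Emit:
{"api": "step_arm", "payload": {
  "plan": [
    [[0,0,15,0,60],[0,0,50,0,60],[0,0,90,0,60],[-10,0,130,0,60],[-50,-8,165,0.12,60],[-88,-15,185,0.24,60],[-88,-15,185,0.365,60],[-88,-15,185,0.49,60]]
  ]
}}

```text
time: 18.13
tool_pos: [0.3145, 0.0449, 0.2325]
ee_rot: [3.136, -0.006, 0.664]
wrist_force: [0.8, 0.1, -0.6]
width: 0.0567
```

Emit:
{"api": "step_arm", "payload": {
  "plan": [
    [[0,0,0,0.12,60],[0,0,0,0.24,60],[0,0,0,0.365,60],[0,0,0,0.49,60],[0,0,0,0.615,60],[0,0,0,0.74,60],[0,0,0,0.865,60],[0,0,0,0.99,60]]
  ]
}}

```text
time: 18.8
tool_pos: [0.315, 0.0452, 0.2289]
ee_rot: [3.141, 0.0, 1.655]
wrist_force: [0.5, 1.0, 0.3]
width: 0.0563
```

Emit:
{"api": "step_arm", "payload": {
  "plan": [
    [[0,0,0,0.08,60],[0,0,0,0.08,60],[0,0,0,0.08,60]]
  ]
}}

```text
time: 19.05
tool_pos: [0.315, 0.0452, 0.2289]
ee_rot: [3.141, 0.0, 1.726]
wrist_force: [0.2, -1.3, 0.2]
width: 0.0563
```

```bash
python3 - <<'E'
from h import *;import pickle
o=robot.get_obs();w=snap('wrist','w11');pickle.dump((o,w),open('d11.pkl','wb'))
print(o['time'],o['tool_pos'],o['ee_rot'])
yaw=.1755;c,s=np.cos(yaw),np.sin(yaw);R=np.array([[c,-s],[s,c]]);sc=np.array([.5241,.0586]);t=sc-R@[.062,-.024]
Cc=[(-.006,.024),(-.006,-.024),(.062,.024)]
px=proj(w,np.c_[np.array([R@p+t for p in Cc]),np.full(3,.069)],o)
h=heads(w['frame'],[(int(a-10),int(b-9),int(a+11),int(b+10)) for a,b in px]);print(px.round(1),h)
W=np.vstack([onz(w,p[:2],.069,o) for p in h]);th,R,t,r=fit(Cc,W);print('yaw',th,'screw',R@[.062,-.024]+t,r.round(4).tolist())
g=cv2.cvtColor(w['frame'],cv2.COLOR_RGB2GRAY);p=proj(w,[.5235,.0592,.09],o)[0];print('tip',p)
u,v=int(p[0]),int(p[1]);print(list(range(u-18,u+20)));print(g[v-12:v+14,u-18:u+20])
E
```

```text
19.05 [0.31497357 0.04521195 0.22885393] [3.14142432e+00 6.40886201e-05 1.72645941e+00]
[[406.9 170.8]
 [403.5 212.9]
 [468.9 169.5]] [(np.float64(406.18), np.float64(170.97), 154), (np.float64(403.12), np.float64(212.7), 138), (np.float64(468.59), np.float64(169.49), 140)]
yaw 0.17557778225767218 screw [0.52359634 0.05852936] [[-0.0002, -0.0003], [-0.0, 0.0003], [0.0002, 0.0]]
tip [474.399664   216.09614906]
[456, 457, 458, 459, 460, 461, 462, 463, 464, 465, 466, 467, 468, 469, 470, 471, 472, 473, 474, 475, 476, 477, 478, 479, 480, 481, 482, 483, 484, 485, 486, 487, 488, 489, 490, 491, 492, 493]
[[ 32  27  30  15  20  26  28  30  25  23  20  25  29  24  29  21  92 172
  171 171 173 173 174 175 176 174 174 179 176 177 179 178 175 174 174 175
  173 176]
 [ 32  31  19  19  17  23  21  19  26  26  25  28  24  23  17  27  91 172
  172 173 171 174 173 172 172 172 175 176 177 180 176 177 175 174 173 172
  174 173]
 [ 24  24  24  32  40  35  35  35  41  41  39  37  39  44  38  37 102 174
  173 172 171 172 171 172 171 173 175 176 175 178 175 175 175 174 172 174
  175 174]
 [ 26  35  51  68  
[... 2938 characters left out ...]
  98  97  96  96  97  81  79  80  82  81  80  81  80
   81  80]
 [236 223 173 173 173 173 172 174 174 173 175 174 174 174 176 175 176 174
  156 131 114 103 101 100 101  97  96  97  95  81  79  80  79  81  80  80
   81  77]
 [229 173 172 171 171 172 173 173 174 171 171 172 175 174 174 174 177 175
  176 171 156 130 112 106 102 100  98 100  97  96  82  82  77  77  82  80
   78  69]
 [231 186 171 171 173 173 176 174 175 173 174 172 172 172 172 175 174 175
  175 176 176 174 156 131 112 106  97  99 100  99  95  83  82  78  77  80
   73  47]
 [238 230 174 173 171 175 174 175 173 175 173 172 172 172 172 173 172 172
  173 176 174 175 176 172 155 131 112 106 103 102  98  93  78  78  78  79
   76  47]]
```

```bash
python3 - <<'E'
from h import *;import pickle
from scipy.optimize import least_squares
o,w=pickle.load(open('d11.pkl','rb'))
a=np.linspace(0,2*np.pi,180);C=np.c_[np.cos(a),np.sin(a)]
up=np.array([(480,209.),(490,213.2)]);lo=np.array([(468.9,223.),(480.9,229)]);left=466.5
def f(b):
    P=np.vstack([proj(w,np.c_[C*b[2]+b[:2],np.full(180,z)],o) for z in(.09,.115,.138)]);res=[]
    for L,sg in((up,-1),(lo,1)):
        d=L[1]-L[0];n=np.array([-d[1],d[0]])/np.hypot(*d)*sg;res.append(((P-L[0])@n).max())
    return res+[P[:180,0].min()-left]
q=least_squares(f,[.5235,.0592,.009],x_scale=.001);print(q.x,q.fun,'minus screw',q.x[:2]-[.5238,.0586])
t=cams.snapshot('top');import pickle;pickle.dump(t,open('t11.pkl','wb'))
hsv=t['frame'][170:220,415:460];g=cv2.cvtColor(hsv,cv2.COLOR_RGB2GRAY);m=(g<60).astype(np.uint8)
n,_,st,ce=cv2.connectedComponentsWithStats(m)
for i in range(1,n):
    if st[i,4]>30: print(st[i],ce[i]+[415,170],[onz(t,ce[i]+[415,170],z)[0].round(4) for z in(.03,.045,.06)])
s=cams.snapshot('scene');gs=cv2.cvtColor(s['frame'],cv2.COLOR_RGB2GRAY)[305:345,90:135]
n,_,st,ce=cv2.connectedComponentsWithStats((gs<50).astype(np.uint8))
for i in range(1,n):
    if st[i,4]>30:
        p=ce[i]+[90,305];print('scene',st[i],p,[onz(s,p,z)[0].round(4) for z in(.03,.045,.06)])
E
```

```text
[0.5239565  0.05869008 0.00864731] [-4.23836498e-14 -2.53951495e-14 -1.13686838e-13] minus screw [1.56501858e-04 9.00782019e-05]
[ 40   0   5  50 164] [457.68902439 190.01829268] [array([ 0.5062, -0.46  ,  0.03  ]), array([ 0.5041, -0.4548,  0.045 ]), array([ 0.5019, -0.4497,  0.06  ])]
[17 17 14 13 87] [440.         192.28735632] [array([ 0.5015, -0.4132,  0.03  ]), array([ 0.4995, -0.4086,  0.045 ]), array([ 0.4974, -0.4039,  0.06  ])]
scene [ 11  10  20  16 248] [110.68145161 322.125     ] [array([ 0.508 , -0.4115,  0.03  ]), array([ 0.5241, -0.4126,  0.045 ]), array([ 0.5402, -0.4136,  0.06  ])]
```

Emit:
{"api": "step_arm", "payload": {
  "plan": [
    [[0,0,40,0,0],[0,-30,60,0,0],[5,-70,60,0,0],[10,-110,60,0,0],[10,-150,60,0,0],[10,-190,60,0,0],[10,-230,60,0,0],[10,-270,60,0,0]]
  ]
}}

```text
time: 19.87
tool_pos: [0.3244, -0.2269, 0.289]
ee_rot: [3.141, 0.001, 1.727]
wrist_force: [0.4, 0.6, -0.6]
width: 0.0065
```

Emit:
{"api": "step_arm", "payload": {
  "plan": [
    [[30,-30,0,0,0],[60,-60,0,0,0],[90,-90,-10,0,0],[115,-120,-20,0,0],[140,-150,-30,0,0],[165,-175,-40,0,0],[165,-175,-40,0,0],[165,-175,-40,0,0]]
  ]
}}

```text
time: 20.53
tool_pos: [0.4901, -0.4003, 0.2439]
ee_rot: [-3.137, -0.007, 1.728]
wrist_force: [-0.8, 0.9, 0.4]
width: 0.0006
```

```bash
python3 - <<'E'
from h import *;import pickle
o=robot.get_obs();w=snap('wrist','w12');pickle.dump((o,w),open('d12.pkl','wb'));print(o['time'],o['tool_pos'],o['ee_rot'],o['width'])
p=proj(w,[.502,-.411,.03],o)[0];print(p);u,v=p.astype(int)
f=w['frame'][max(v-50,0):v+50,u-60:u+60]
g=cv2.cvtColor(f,cv2.COLOR_RGB2GRAY)
for th in(45,80):
  n,_,st,ce=cv2.connectedComponentsWithStats((g<th).astype(np.uint8))
  for i in range(1,n):
    if st[i,4]>150: q=ce[i]+[u-60,max(v-50,0)];print(th,st[i],q,[onz(w,q,z,o)[0].round(4) for z in(.03,.045,.06)])
c=cv2.HoughCircles(g,cv2.HOUGH_GRADIENT,1,20,param1=80,param2=15,minRadius=12,maxRadius=45);print(c+[u-60,max(v-50,0),0] if c is not None else 0)
E
```

```text
20.5333 [ 0.49006008 -0.40029478  0.24389988] [-3.13671203 -0.00673146  1.72751063] 0.0006089825459409776
[288.47130843 197.37728127]
45 [ 48  35  29  30 661] [290.07564297 196.58698941] [array([ 0.5039, -0.4096,  0.03  ]), array([ 0.503 , -0.4067,  0.045 ]), array([ 0.5021, -0.4037,  0.06  ])]
45 [   0   73  120   27 1657] [276.25226313 235.86360893] [array([ 0.4943, -0.4656,  0.03  ]), array([ 0.4938, -0.4605,  0.045 ]), array([ 0.4933, -0.4554,  0.06  ])]
80 [ 48  35  30  30 719] [290.26147427 196.55076495] [array([ 0.5041, -0.4096,  0.03  ]), array([ 0.5032, -0.4066,  0.045 ]), array([ 0.5023, -0.4036,  0.06  ])]
80 [   0   73  120   27 1753] [276.51340559 235.80034227] [array([ 0.4947, -0.4655,  0.03  ]), array([ 0.4941, -0.4604,  0.045 ]), array([ 0.4936, -0.4553,  0.06  ])]
[[[290.5        193.5         21.60000038]
  [246.5        178.5         20.39999962]]]
```

Emit:
{"api": "step_arm", "payload": {
  "plan": [
    [[7,-5,-30,0,0],[14,-9,-70,0,0],[14,-9,-110,0,0],[14,-9,-150,0,0],[14,-9,-185,0,0],[14,-9,-195,0,0],[14,-9,-195,0,0],[14,-9,-195,0,0]]
  ]
}}

```text
time: 21.25
tool_pos: [0.5046, -0.4091, 0.057]
ee_rot: [3.139, 0.003, 1.729]
wrist_force: [0.7, -0.0, 1.1]
width: 0.0006
```

```bash
python3 - <<'E'
from h import *
o=robot.get_obs();print(o['time'],o['tool_pos'],o['wrist_force'])
w=snap('wrist','w13')
s=snap('scene','s13');g=cv2.cvtColor(s['frame'],cv2.COLOR_RGB2GRAY);print(proj(s,o['tool_pos']),proj(s,[.504,-.4095,.03]))
E
```

```text
21.25 [ 0.50457554 -0.40910361  0.05703781] [ 0.66715544 -0.02581718  1.09410849]
[[108.96377008 311.36001574]] [[111.17098586 320.55295587]]
```

Emit:
{"api": "step_arm", "payload": {
  "plan": [
    [[0,0,-6,0,0],[0,0,-12,0,0],[0,0,-18,0,0],[0,0,-18,0,0]]
  ]
}}

```text
time: 21.68
tool_pos: [0.5032, -0.4081, 0.0342]
ee_rot: [-3.14, -0.002, 1.729]
wrist_force: [0.4, 0.6, -0.1]
width: 0.0006
```

Emit:
{"api": "step_arm", "payload": {
  "plan": [
    [[0,0,-3,0,0],[0,0,-6,0,0],[0,0,-6,0,0]]
  ]
}}

```text
time: 21.93
tool_pos: [0.504, -0.4088, 0.0294]
ee_rot: [-3.142, -0.0, 1.729]
wrist_force: [-0.6, -0.1, 2.0]
width: 0.0007
```

Emit:
{"api": "step_arm", "payload": {
  "plan": [
    [[0,0,-2,0,0],[0,0,-4,0,0],[0,0,-4,0,0]]
  ]
}}

```text
time: 22.18
tool_pos: [0.504, -0.4088, 0.026]
ee_rot: [3.141, 0.0, 1.729]
wrist_force: [-0.4, 0.2, 3.5]
width: 0.0007
```

Emit:
{"api": "step_arm", "payload": {
  "plan": [
    [[0,0,-2,0,0],[0,0,-4,0,0],[0,0,-4,0,0]]
  ]
}}

```text
time: 22.43
tool_pos: [0.5041, -0.4089, 0.0224]
ee_rot: [3.141, 0.0, 1.729]
wrist_force: [-1.2, 1.2, 5.0]
width: -0.0001
```

Emit:
{"api": "step_arm", "payload": {
  "plan": [
    [[0,0,-2,0,0],[0,0,-4,0,0],[0,0,-4,0,0]]
  ]
}}

```text
time: 22.68
tool_pos: [0.5042, -0.409, 0.0221]
ee_rot: [3.141, 0.001, 1.729]
wrist_force: [-5.2, 4.4, 17.4]
width: 0.0006
```

Hard stop reached at 17 N, so the button is fully pressed. Now retract.

Emit:
{"api": "step_arm", "payload": {
  "plan": [
    [[0,0,5,0,0],[0,0,20,0,0],[0,0,60,0,0],[0,0,100,0,0],[-20,0,140,0,0],[-40,0,180,0,0],[-40,0,180,0,0],[-40,0,180,0,0]]
  ]
}}

```text
time: 23.35
tool_pos: [0.4646, -0.4104, 0.2023]
ee_rot: [3.137, 0.007, 1.728]
wrist_force: [-1.0, -0.7, 0.0]
width: 0.0001
```

```bash
python3 - <<'E'
from h import *;import pickle
o=robot.get_obs();print(o['time'],o['tool_pos'],o['wrist_force'])
w=snap('wrist','w14');s=snap('scene','s14')
# compare against the scene and button before
s5=cv2.cvtColor(cv2.imread('pics/s5.png'),cv2.COLOR_BGR2GRAY);g=cv2.cvtColor(s['frame'],cv2.COLOR_RGB2GRAY)
for nm,im in(('before',s5),('now',g)):
    n,_,st,ce=cv2.connectedComponentsWithStats((im[305:345,90:135]<50).astype(np.uint8));print(nm,[(st[i].tolist(),(ce[i]+[90,305]).round(1)) for i in range(1,n) if st[i,4]>80])
t0=pickle.load(open('t11.pkl','rb'));t=snap('top','t14');d=cv2.absdiff(cv2.cvtColor(t0['frame'],7),cv2.cvtColor(t['frame'],7))
for k,(u,v) in dict(cup=(181,102),spare=(341,95),bin=(128,180),carrier=(255,205)).items(): print(k,d[v-25:v+25,u-25:u+25].mean(),(d[v-25:v+25,u-25:u+25]>40).sum())
E
```

```text
23.35 [ 0.46458442 -0.41041967  0.20232537] [-0.97310957 -0.65027224  0.00499553]
before [([11, 10, 20, 16, 248], array([110.7, 322.1]))]
now [([11, 10, 20, 16, 247], array([110.6, 322.1]))]
cup 1.0052 0
spare 0.8964 0
bin 1.0504 0
carrier 14.1736 263
```

```bash
python3 -c "
from bench import robot
print(robot.close_job())"
```

```text
the job is handed in; nothing more can be done
None
```

I slid the carrier along the plate until the proud screw was under the bit tip, let go of it, pressed the start button fully in, and handed the job in at about 23.5 s. No verdict was reported.

**How I placed it:** the moves can't tilt the gripper, so I turned the carrier about 68° to keep the gripper clear of the lamp bar. The first two placements were about 5 mm off by the wrist camera (the first possibly nearer 7 mm), so I re-gripped twice to correct them.

**Screw position:** after the last release, the wrist camera put the screw within about 1 mm of the bit axis. The top camera's first estimate of the bit was about 4 mm different in x. That camera also read the carrier's screws about 3 mm off from the wrist view, so I trusted the wrist view. I did not measure the screw again after pressing the button.

**Start button:** pressing met a hard stop, with the force jumping from 5 to 17 N. In the scene picture the button then looked the same as before the press, so it is back out.

**Other checks:**
- **Bystanders:** the cup, spare housing and screw bin showed no change between the top pictures taken just before and just after the button press.
- **Carrier area:** it did differ between those pictures. I put that down to the arm being over it in the earlier one, and did not check further.
- **Wrist force:** every reading stayed below about 18 N.

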